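Lock the filming turntable with its ball-lock pin

ROBOT

A 6-joint arm with a two-finger parallel gripper is mounted at the origin on the work surface. World frame = base frame: x ahead of the robot, y to its left, z up, the work surface at z = 0. Lengths are in m, angles in rad, forces in N, time in s.
With the tool pointing down it reaches from about 0.325 to 0.775 m from the base axis. Payload 9.3 kg.
Tool frame: the origin (TCP) lies midway between the tips of the shut fingers; the grasp point (between the pads) lies 19 mm behind it (ctrl.pinch_z is the distance from the TCP to the grasp point, in m); z points along the fingers, y is the line along which they close (so a half turn about z gives the same grasp; the last joint's range is limited). The gripper opens to 85 mm and grips with 20 to 120 N. Pads are 22 mm wide; open, the fingers measure 114 mm over their backs; the gripper's body (76 mm by 85 mm) begins 54 mm behind the grasp point. The pads swing forward as they close: fully open they stand 13 mm farther back than shut.
Start: joints at [-1.347, 0.259, 0.021, 1.334, 0, 1.418], TCP at [0.202, -0.511, 0.231] pointing down, gripper open.
Joint ranges: [-3.04, 3.04], [-0.91, 1.82], [-1.04, 1.36], [-1.92, 1.95], [-1.52, 1.45], [-3.14, 3.14]. Speed limits (rad/s): [2.22, 2.22, 2.79, 3.14, 3.14, 3.14].

INTERFACE

Orientations are given as a unit quaternion [w, x, y, z].
In Python, from plant import ctrl, cams, ticket gives the robot as it stands. The module is installed in compiled form; this text tells all that it offers.
- The arm moves only by the tool apply_moves, never from a script. Its argument "targets" is a list of rows, each a list of 6 numbers: the shift along the tool's x, y, z in mm, then the turn, a rotation vector about the tool's x, y, z in rad. In form: [[x, y, z, wx, wy, wz], ...]. A call has 1 to 8 rows; each row is the pose to reach, as a shift and turn from the pose commanded when the call began, along the tool's axes at that moment; what a row does not reach only later rows make up. A row lasts 1/8 s, in which the tool goes at most 62.5 mm and 10.7 degrees, less where a joint would pass 70% of its speed; a pose out of reach is approached as far as the arm can. A call with a gripper value outside its range is refused whole. "gripper" is the opening, from 0 (shut) to 1 (fully open), set as the call begins (left out, the last holds). The fingers move at their own pace and stop on an object; "squeeze" is the grip in N (left out, the last holds). Time passes only in rows, so rows that repeat a pose let the fingers close. It gives the time, the measured TCP pose, the force, the opening and the grip force at its end, in the units of the state.
- ctrl.get_state(): the state, without advancing time (a new reading comes with each control period).
- cams.grab_frame(name): name is "side" or "top" or "wrist"; returns a dict with "frame" (420x560x3 uint8, red, green, blue), "z_map" (420x560 float32, m along the optical axis (not along the pixel's ray), 0 where there is no reading), "fx", "fy", "cx", "cy" (pixels), "k1" (the pictures are not rectified: a ray, as slopes to the right and down, at radius r is drawn at 1 + k1 r^2 times it, then the intrinsics apply), "cam_to_world" (4x4, takes a point from camera to world coordinates). Camera axes: x right, y down, z forward; pixel columns grow to the right and rows downward; lengths in m; the calibration is good to about 2 mm. A picture is of the moment at which its call begins.
- ticket.hand_in(): hands the job in; it is judged then, once.
The state is a dict: "t": time; "joint_positions": joint angles; "joint_velocities": joint speeds; "effort": joint torques, N m; "eef_pos": TCP position; "orientation": TCP orientation; "wrist_force": force on the tool from outside, world axes, zero at the start; "moment": the same for the moment, N m; "finger_gap": finger opening in m; "gripper_force": force on a finger pad.
Only numpy, scipy, OpenCV 4.12 (cv2) and the standard library are available. Lean on these libraries where they do the work, as an engineer would, in place of code of your own. Each camera call takes 0.05 s, during which the arm holds its last target. There are 200 camera calls.

TASK

Lock the filming turntable with the ball-lock pin from the wooden block: hold its thumb button in, put it through the platform's hole, and with the pin turn the platform clockwise (seen from above) while feeling, with a light touch, for the hole in the hidden index plate beneath. Push the pin fully home with the button still held in, then let go, so that the button springs out and the balls lock it. Never push or drag the pin harder than about 30 N, and leave the spool, jar and tub where they are.

Things in the scene. Friction and masses are not known exactly. Their poses are not given: they have to be found in the camera images.
- pin: Ball-lock pin, about 0.15 kg, standing upright in the wooden block, turned any way. Origin: centre of the underside of its steel flange (42 mm across, 6 mm thick), which rests on the block's top; z runs up along the pin. The grip with the thumb button is above the flange (see pin_top), the shank with the nose and the locking balls below (see pin_tip).
- pin_top (a point): Top centre of the pin, 46 mm above its origin, same axes. The grey grip block reaches from here 40 mm down to the flange; 34 mm along x, 26 mm along y. A round thumb button (14 mm across, 18 mm below this point) stands 5 mm out of its +y face; fingers squeezing the block along y press it flush and hold it in.
- pin_button (a joint): How far the thumb button is pressed: 0 = out (balls out), 0.005 m = flush with the grip block (balls in). Spring: 6 N to start, 12 N fully in; a grip of 20 to 60 N holds it flush.
- pin_tip (a point): Lower end of the pin's nose, 42 mm below its origin, same axes. Shank 16 mm across, the last 7.5 mm a nose narrowing to 6 mm. Two locking balls (8 to 14 mm above this point, on the +y and -y sides) stick out 4 mm each while the button is out and do not yield to pushing; they draw in flush only while the button is held in.
- holder: Fixed wooden parking block, 70 x 70 x 50 mm, with a loose 29 mm hole through it in which the pin stands (balls pass it freely). Origin: centre of its underside, on the table.
- base: Fixed round grey drum of the turntable, 240 mm across, below the platform. Origin: its centre on the table, on the platform's vertical turning axis; its yaw means nothing. Hidden in it is the fixed steel index plate.
- axis (a point): Point on the turning axis at the height of the index plate's top, 48 mm above the table. The plate is 12 mm thick, open below, with one 18 mm hole right through it, 95 mm from the axis. It was clamped at an angle that is not measured: its hole lies 0.1 to 0.7 rad clockwise (seen from above) of the platform hole's starting place. No other holes.
- platform_hole (a point): Top centre of the only hole (18 mm, right through) in the square plywood platform, 260 x 260 x 12 mm, top 62 mm above the table, 2 mm clear above the index plate. The hole is 95 mm from the turning axis, which lies in +x from it. The platform turns easily (1 to 2 N at the hole) between end stops; on it is fixed a green dish, 124 mm wide, 16 mm high.
- spool: White thread spool, 40 mm across, 38 mm high, loose. Origin: centre of its underside. Leave it alone.
- jar: Small glass jar with metal lid, 48 mm across, 55 mm high, loose. Origin: centre of its underside. Leave it alone.
- tub: Clear open plastic tub, 130 x 100 x 50 mm, loose. Origin: centre of its underside. Leave it alone.
There are look-alikes about, which are no part of the job. Of the things like the pin, leave any that is green, pink or purple; of the rest the smaller one is meant.

How it is judged:
By the outcome, as a careful person would: the job done as asked, in the order asked, and still so for the second after the job is handed in, with the robot touching nothing.
It also fails if it takes over 56 s, if anything falls off the work surface, if the arm or the gripper's body presses on something with over 40 N, if the wrist force passes 120 N, or if a joint passes its speed limit or range.

## Working session

There is one attempt and no reset: what is moved stays moved. The work goes in short steps, Python scripts to look and compute and a tool call to move; the robot and the scene stay as the last step left them, time stands still between calls to the robot, and variables do not carry over. Pictures are saved under pics/ and viewed, at most 10 in all, crops included, and the job is handed in when it is done.

Besides the shell and the picture viewer there is one more tool, called after "Emit:" as name(argument=value, ...), one argument or row to a line, values as JSON. apply_moves: Moves the arm, as the interface text tells. Its arguments: {"type":"object","properties":{"targets":{"type":"array","items":{"type":"array","items":{"type":"number"}}},"gripper":{"type":"number"},"squeeze":{"type":"number"}},"required":["targets"]}

```bash
mkdir -p pics
cat > h.py <<'E'
import numpy as np, cv2
from plant import ctrl, cams, ticket
def ray(f,u,v):
    K=np.array([[f['fx'],0,f['cx']],[0,f['fy'],f['cy']],[0,0,1.]])
    p=cv2.undistortPoints(np.array([[[u,v]]],float),K,np.array([f['k1'],0,0,0.]))[0,0]
    return np.array([p[0],p[1],1.])
def plane(f,u,v,z):
    T=f['cam_to_world']; d=T[:3,:3]@ray(f,u,v); o=T[:3,3]
    return o+d*(z-o[2])/d[2]
def depth(f,u,v):
    T=f['cam_to_world']; return T[:3,:3]@(ray(f,u,v)*f['z_map'][int(v),int(u)])+T[:3,3]
def proj(f,P):
    T=np.linalg.inv(f['cam_to_world']); c=T[:3,:3]@P+T[:3,3]; x,y=c[0]/c[2],c[1]/c[2]; s=1+f['k1']*(x*x+y*y)
    return f['fx']*x*s+f['cx'],f['fy']*y*s+f['cy']
E
python3 - <<'E'
from h import *
import pickle
for n in ['top','side']:
    f=cams.grab_frame(n); pickle.dump(f,open(n+'.pkl','wb'))
    cv2.imwrite(f'pics/{n}0.png',cv2.resize(f['frame'][:,:,::-1],(800,600)))
    print(n,f['fx'],f['cx'],f['k1'],f['cam_to_world'].round(3).tolist())
print(ctrl.get_state())
E
```

```text
top 489.7810436391545 277.4762730849107 0.051309965259425175 [[0.012, -0.997, 0.071, 0.43], [-1.0, -0.01, 0.023, 0.002], [-0.022, -0.071, -0.997, 1.333], [0.0, 0.0, 0.0, 1.0]]
side 508.30558991205913 278.9175537665391 -0.11890568915137119 [[-0.921, -0.202, 0.333, -0.045], [-0.389, 0.503, -0.771, 1.285], [-0.012, -0.84, -0.542, 0.975], [0.0, 0.0, 0.0, 1.0]]
{'t': 0.1, 'joint_positions': array([-1.34656978e+00,  2.59130453e-01,  2.08451308e-02,  1.33372866e+00,
       -1.27507655e-05,  1.41818846e+00]), 'joint_velocities': array([ 0.00017908, -0.00170855, -0.00010677, -0.0005764 ,  0.00082137,
        0.00123833]), 'effort': array([ 5.91291624e-03, -5.56690872e+01,  3.45072699e+01,  1.15905446e-02,
       -1.18188614e-04,  3.57321831e-06]), 'eef_pos': array([ 0.20231788, -0.51115671,  0.23073254]), 'orientation': array([-6.08207431e-04,  9.82301747e-01,  1.87304318e-01, -2.81682896e-05]), 'wrist_force': array([-0.33268049, -0.1244543 , -0.44772875]), 'moment': array([-0.04601879, -0.00086961,  0.03563842]), 'gripper_force': 0.0, 'finger_gap': 0.08529839052761418}
```

View pics/top0.png

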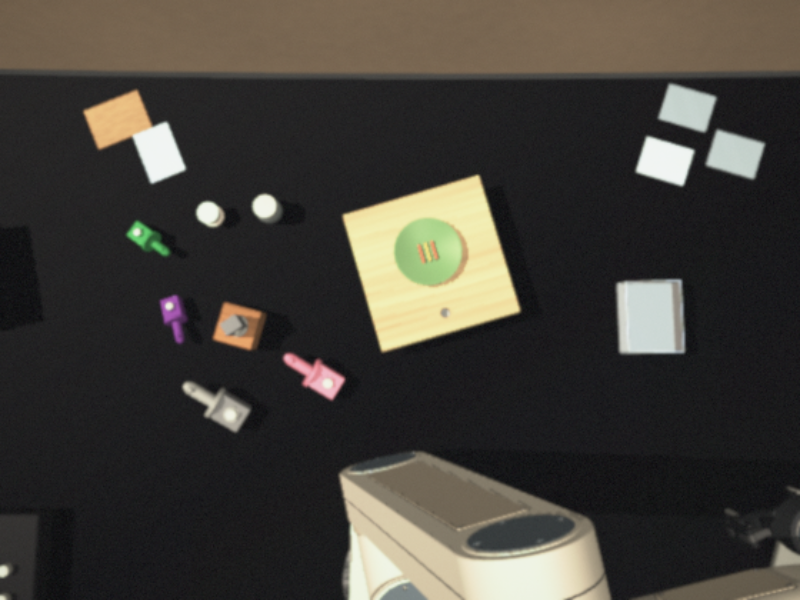

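View pics/side0.png

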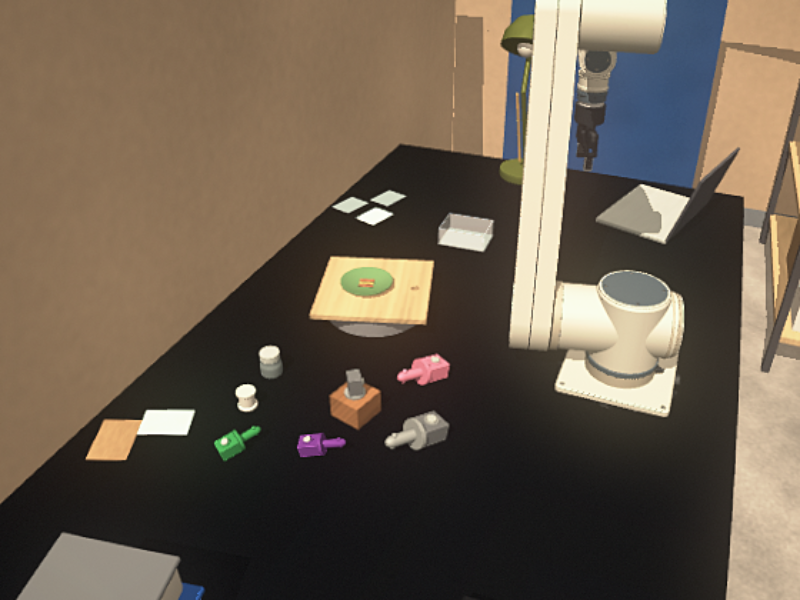

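The top view shows the pin in its block near (237,325) of the 800x600 picture, the platform hole at (445,313) and the dish at (430,252). The side view agrees. Now I'll measure.

Run:
```python
from h import *
import pickle
f=pickle.load(open('top.pkl','rb')); F=f['frame']; g=cv2.cvtColor(F,cv2.COLOR_RGB2HSV).astype(int)
H,S,V=g[...,0],g[...,1],g[...,2]
def world(mask,z): 
    v,u=np.nonzero(mask); return np.array([plane(f,a,b,z) for a,b in zip(u,v)])
# platform
m=np.zeros(V.shape,np.uint8); m[115:255,230:375]=((V>90)&(S>30))[115:255,230:375]
m=cv2.morphologyEx(m,cv2.MORPH_OPEN,np.ones((5,5)))
c=max(cv2.findContours(m,0,2)[0],key=cv2.contourArea)
P=np.array([plane(f,*q[0],.062)[:2] for q in c]).astype(np.float32)
r=cv2.minAreaRect(P*1000); print('platform',r)
# hole
w=np.zeros(V.shape,bool); sub=V[205:235,298:326]; print(np.round(sub[4:24,4:24:1]))
dk=(V<150)&(S<90); 
w[209:230,302:322]=dk[209:230,302:322]; print('hole',w.sum(),world(w,.062).mean(0))
# pin
b=(slice(205,250),slice(145,190)); 
for (u,v) in [(166,228),(163,226),(180,220)]: print('depthz',depth(f,u,v))
cv2.imwrite('pics/c1.png',np.hstack([cv2.resize(F[205:250,145:190,::-1],(400,400),interpolation=2),cv2.resize(F[200:245,290:335,::-1],(400,400),interpolation=2)]))
s=pickle.load(open('side.pkl','rb'))
cv2.imwrite('pics/c2.png',np.hstack([cv2.resize(s['frame'][250:305,222:277,::-1],(400,400),interpolation=2),cv2.resize(s['frame'][180:235,260:315,::-1],(400,400),interpolation=2)]))
```

```text
platform ((583.9686889648438, -29.120132446289062), (265.90234375, 265.67333984375), 16.975505828857422)
[[242 242 242 242 241 242 242 242 242 242 242 241 242 241 241 241 241 241
  241 241]
 [242 242 242 242 242 242 241 242 242 241 241 241 241 241 241 241 242 242
  241 241]
 [242 242 242 242 242 241 241 241 241 241 241 241 241 241 241 241 241 241
  241 241]
 [242 242 242 242 241 241 241 241 241 241 241 241 241 242 242 241 241 241
  242 241]
 [241 241 242 241 241 241 241 241 241 241 241 241 241 241 241 242 242 241
  241 241]
 [241 241 241 241 241 241 242 240 238 238 238 240 241 242 242 242 242 241
  241 242]
 [241 241 241 242 241 241 239 231 220 214 215 228 237 241 241 241 241 241
  242 241]
 [241 242 242 241 241 240 232 207 180 169 172 200 225 239 241 241 241 241
  241 242]
 [241 241 241 241 241 238 220 177 161 157 169 196 216 237 241 242 242 242
  241 242]
 [241 242 241 241 241 237 204 164 156 156 174 209 219 234 241 241 241 241
  242 242]
 [241 241 241 242 241 236 203 164 156 157 175 215 225 235 240 241 241 241
  241 241]
 [241 241 241 242 241 238 219 180 160 159 176 216 230 238 24
[... 227 characters left out ...]
0 238 237 238 239 241 241 241 242 241 241
  242 241]
 [241 241 241 241 242 241 241 241 241 241 241 241 242 241 241 241 241 241
  242 242]
 [241 241 241 241 241 241 241 241 241 241 241 241 241 242 241 241 242 242
  242 242]
 [241 241 241 241 241 241 241 242 241 242 242 242 242 242 242 242 242 242
  242 241]
 [241 241 241 241 241 241 242 241 241 241 241 241 241 242 241 241 242 242
  242 241]
 [241 241 241 242 241 241 242 242 242 242 242 242 242 242 242 242 241 241
  241 241]]
hole 0 nan
depthz [0.46352701 0.3134383  0.09191064]
depthz [0.46832564 0.31956357 0.09831607]
depthz [0.48629595 0.2888906  0.04480093]<stdin>:16: RuntimeWarning: Mean of empty slice.
  ret = ret.dtype.type(ret / rcount)
```

View pics/c1.png

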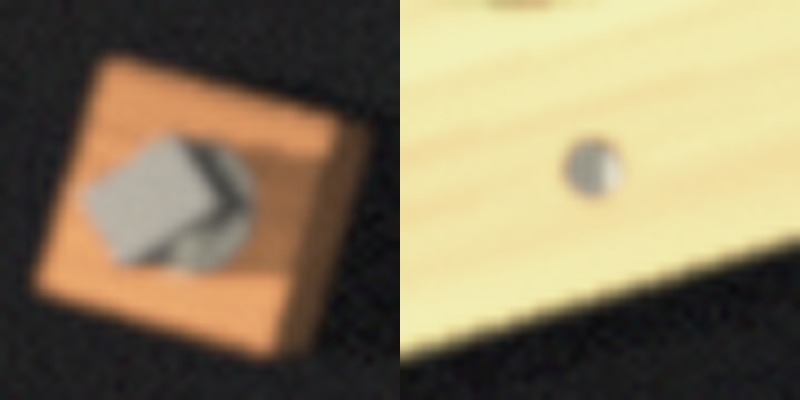

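View pics/c2.png

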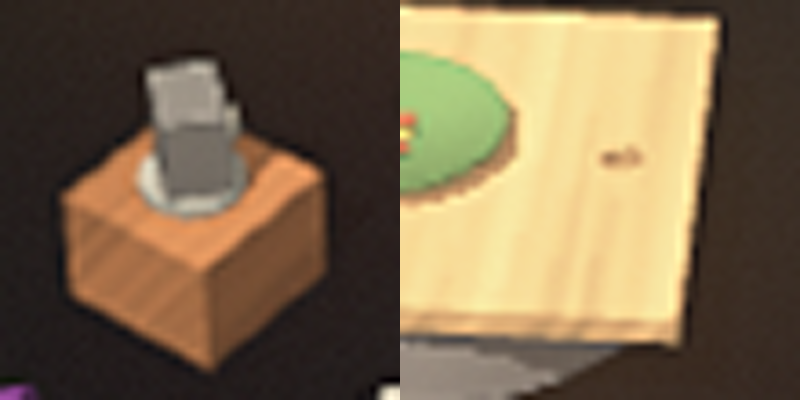

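Pin top: parallelogram with corners in the left crop of c1 at (80,195), (175,133), (220,200), (122,265). The button faces lower right, and the side view shows it on the right. The hole in the right crop is centred at about (592,167).

```bash
cat >> h.py <<'E'
from scipy.spatial.transform import Rotation as Ro
def Rtool(ydeg):  # tool down, tool y at world angle ydeg
    a=np.radians(ydeg); y=np.array([np.cos(a),np.sin(a),0]); z=np.array([0,0,-1.]); return np.column_stack([np.cross(y,z),y,z])
def rel(p,ydeg,base=None):
    s=ctrl.get_state(); q=s['orientation']; R=Ro.from_quat([q[1],q[2],q[3],q[0]]).as_matrix(); 
    p0=s['eef_pos']
    if base is not None: p0,R=np.array(base[0]),Rtool(base[1])
    return (R.T@(np.array(p)-p0)*1000).round(1), Ro.from_matrix(R.T@Rtool(ydeg)).as_rotvec().round(4)
E
python3 - <<'E'
from h import *
import pickle
f=pickle.load(open('top.pkl','rb')); F=f['frame'].astype(float)
px=lambda c,x0,y0:(x0+(c[0]+.5)*45/400-.5,y0+(c[1]+.5)*45/400-.5)
C=[plane(f,*px(c,145,205),.096) for c in [(80,195),(175,133),(220,200),(122,265)]]
C=np.array(C)[:,:2]; print(C.round(4).tolist(),'top centre',C.mean(0))
for i in range(4):
    d=C[(i+1)%4]-C[i]; print(np.linalg.norm(d)*1e3,np.degrees(np.arctan2(d[1],d[0])))
# wood top centre: corners
W=[(108,55),(340,120),(275,358),(35,292)]
W=np.array([plane(f,*px(c,145,205),.05)[:2] for c in W]); print('holder',W.mean(0),W.round(4).tolist())
# hole by blue/yellow saturation
sub=F[205:235,298:326]; d=np.abs(sub-np.median(sub.reshape(-1,3),0)).sum(2); d[d<40]=0; d=np.minimum(d,100)
v,u=np.nonzero(d); w=d[v,u]; uc,vc=298+(u*w).sum()/w.sum(),205+(v*w).sum()/w.sum()
h=plane(f,uc,vc,.062); print('hole',uc,vc,h, 'area mm2',(w/100).sum()*2.6**2)
# platform top edges, dish
g=cv2.cvtColor(f['frame'],cv2.COLOR_RGB2HSV).astype(int)
m=((g[...,2]>180)&(g[...,1]>30)).astype(np.uint8); k=np.zeros_like(m);k[115:255,230:375]=1;m*=k
c=max(cv2.findContours(m,0,2)[0],key=cv2.contourArea)
r=cv2.minAreaRect(np.array([plane(f,*q[0],.062)[:2]*1000 for q in c]).astype(np.float32)); print(r)
print('R',np.hypot(*(h[:2]*1000-np.array(r[0]))))
gm=((g[...,0]>35)&(g[...,0]<75)&(g[...,1]>70)).astype(np.uint8)*k
c=max(cv2.findContours(gm,0,2)[0],key=cv2.contourArea); 
e=cv2.minEnclosingCircle(np.array([plane(f,*q[0],.078)[:2]*1000 for q in c]).astype(np.float32)); print('dish',e)
E
```

```text
[[0.4669, 0.344], [0.4849, 0.3175], [0.4659, 0.3041], [0.4471, 0.3315]] top centre [0.4661905  0.32427179]
32.04081946978618 -55.91839700557296
23.207225062397935 -144.79290377294538
33.17325471336004 124.46815281567305
23.436298264413622 32.42912453511168
holder [0.46537365 0.32426669] [[0.5098, 0.3497], [0.4913, 0.2805], [0.4209, 0.2978], [0.4395, 0.3691]]
hole 315.53820333892764 227.47628301386803 [ 0.47001257 -0.06771113  0.062     ] area mm2 765.2996000000002
((583.951904296875, -28.985565185546875), (260.73272705078125, 260.2781982421875), 16.99711036682129)
R 120.34051944316722
dish ((602.8272094726562, -23.26712989807129), 61.09726333618164)
```

Run:
```python
from h import *
import pickle
f=pickle.load(open('top.pkl','rb')); F=f['frame'].astype(float)
sub=F[210:228,302:321]; d=np.abs(sub-np.median(sub.reshape(-1,3),0)).sum(2); d[d<30]=0; d=np.minimum(d,90)
v,u=np.nonzero(d); w=d[v,u]; uc,vc=302+(u*w).sum()/w.sum(),210+(v*w).sum()/w.sum()
h=plane(f,uc,vc,.062); A=np.array([.5840,-.029]); x=h[:2]-A
print('hole',uc,vc,h,(w/90).sum()*2.6**2,np.hypot(*x),np.degrees(np.arctan2(x[1],x[0])))
s=ctrl.get_state()
for p,y in [((.42,-.1,.23),-20),((.4662,.3243,.23),34.3),((.4662,.3243,.15),34.3)]: print(rel(p,y))
```

```text
hole 310.89986541049797 218.29555854643337 [ 0.49368048 -0.05555167  0.062     ] 279.0377777777778 0.09414141589201395 -163.6179878263122
(array([ 353.7, -302.2,    1.2]), array([-1.100e-03, -7.000e-04, -8.449e-01]))
(array([ 552.8, -679.7,    1.6]), array([-7.0000e-04, -1.2000e-03, -1.7926e+00]))
(array([ 552.8, -679.6,   81.6]), array([-7.0000e-04, -1.2000e-03, -1.7926e+00]))
```

Emit:
apply_moves(
  targets=[
    [354,-302,0,0,0,-0.845],
    [354,-302,0,0,0,-0.845],
    [354,-302,0,0,0,-0.845],
    [354,-302,0,0,0,-0.845],
    [354,-302,0,0,0,-0.845],
    [354,-302,0,0,0,-0.845],
    [553,-680,0,0,0,-1.793],
    [553,-680,0,0,0,-1.793],
  ],
  gripper=1,
)

```text
t: 1.1
eef_pos: [0.3996, -0.055, 0.2311]
orientation: [-0.0, 0.696, 0.718, -0.0]
wrist_force: [1.3, -0.0, 0.1]
finger_gap: 0.0855
gripper_force: 0.0
```

Run:
```python
from h import *
print(ctrl.get_state()['eef_pos'],ctrl.get_state()['t']); print(rel((.4662,.3243,.20),34.3))
```

```text
[ 0.39962572 -0.05499671  0.23109479] 1.1
(array([377. ,  78.6,  31.1]), array([-1.000e-04, -2.000e-04, -5.667e-01]))
```

Emit:
apply_moves(
  targets=[
    [377,79,31,0,0,-0.567],
    [377,79,31,0,0,-0.567],
    [377,79,31,0,0,-0.567],
    [377,79,31,0,0,-0.567],
    [377,79,31,0,0,-0.567],
    [377,79,31,0,0,-0.567],
    [377,79,31,0,0,-0.567],
    [377,79,31,0,0,-0.567],
  ],
)

```text
t: 2.1
eef_pos: [0.4684, 0.3222, 0.1995]
orientation: [-0.0, 0.469, 0.883, -0.001]
wrist_force: [0.3, -0.4, 0.3]
finger_gap: 0.0853
gripper_force: 0.0
```

Run:
```python
from h import *
import pickle
print(ctrl.get_state()['eef_pos'],ctrl.get_state()['joint_positions'])
f=cams.grab_frame('wrist'); pickle.dump(f,open('w1.pkl','wb')); im=f['frame'][:,:,::-1].copy()
for p,c in [((.4662,.3243,.096),(0,0,255)),((.4662,.3243,.05),(255,0,0))]:
    u,v=proj(f,np.array(p)); cv2.circle(im,(int(u),int(v)),3,c,-1)
cv2.imwrite('pics/w1.png',im)
```

```text
[0.4684221  0.32220427 0.19954445] [ 4.55062767e-01  3.01804181e-01  1.53330160e-03  1.27212317e+00
 -2.22662285e-04  1.43141281e+00]
```

View pics/w1.png

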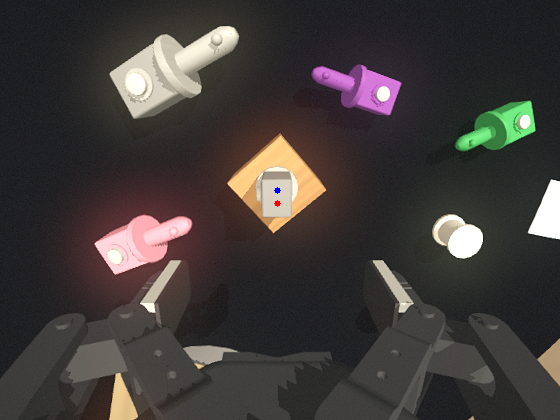

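The wrist view shows the pin's grip at about (277,198), squared up with the finger closing direction. The spool is right at (460,235) and the jaws are clear. Next I'll refine the top face centre from edges.

Run:
```python
from h import *
import pickle
f=pickle.load(open('w1.pkl','rb')); F=f['frame']
print('col', [(v,*F[v,270].tolist()) for v in range(164,222,2)])
print('row', [(u,int(F[205,u].sum())) for u in range(256,298)])
cv2.imwrite('pics/w1c.png',cv2.resize(F[125:240,222:332,::-1],(550,575),interpolation=cv2.INTER_CUBIC))
```

```text
col [(164, 255, 208, 135), (166, 255, 201, 131), (168, 249, 243, 225), (170, 253, 245, 224), (172, 155, 140, 126), (174, 161, 149, 132), (176, 160, 146, 131), (178, 162, 147, 134), (180, 222, 212, 197), (182, 222, 213, 196), (184, 222, 213, 197), (186, 221, 212, 196), (188, 220, 211, 195), (190, 221, 211, 195), (192, 220, 211, 195), (194, 219, 210, 192), (196, 219, 211, 195), (198, 219, 209, 194), (200, 219, 209, 194), (202, 217, 208, 194), (204, 218, 209, 194), (206, 218, 210, 194), (208, 217, 209, 193), (210, 217, 209, 192), (212, 216, 208, 190), (214, 217, 210, 193), (216, 201, 192, 177), (218, 200, 144, 88), (220, 194, 141, 89)]
row [(256, 446), (257, 433), (258, 435), (259, 433), (260, 421), (261, 402), (262, 526), (263, 595), (264, 626), (265, 622), (266, 621), (267, 623), (268, 622), (269, 619), (270, 621), (271, 623), (272, 620), (273, 622), (274, 622), (275, 619), (276, 620), (277, 621), (278, 620), (279, 620), (280, 619), (281, 619), (282, 620), (283, 618), (284, 620), (285, 617), (286, 618), (287, 621), (288, 624), (289, 621), (290, 596), (291, 566), (292, 563), (293, 568), (294, 570), (295, 574), (296, 582), (297, 575)]
```

View pics/w1c.png

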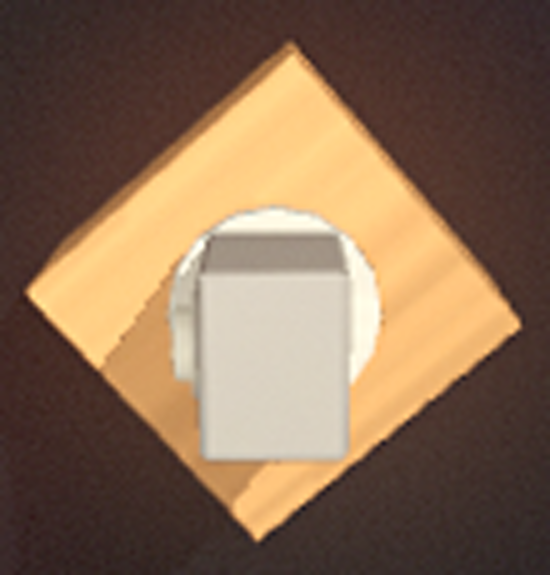

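The crop shows the top face square with the jaws, at u 262.5–290 and v 179–217, with the button on the left.

Run:
```python
from h import *
import pickle
f=pickle.load(open('w1.pkl','rb'))
for p in [(276.3,198),(262.3,198),(290.2,198),(276.3,179.2),(276.3,217)]: print(plane(f,*p,.096))
c=plane(f,276.3,198,.096)
s=ctrl.get_state(); print(s['eef_pos'],s['t'],rel((c[0],c[1],.060),34.3))
a=plane(f,276.3,179.2,.096)-plane(f,276.3,217,.096); print(np.degrees(np.arctan2(a[1],a[0])))
```

```text
[0.46296095 0.32777993 0.096     ]
[0.4531355  0.32112194 0.096     ]
[0.47271332 0.3343907  0.096     ]
[0.45386878 0.34121205 0.096     ]
[0.472503   0.31368314 0.096     ]
[0.46850238 0.32133845 0.19996775] 2.15 (array([  8.5,  -0.8, 140. ]), array([-0.0011,  0.0001, -0.0054]))
124.09392688382604
```

Emit:
apply_moves(
  targets=[
    [7,-1,50,0,0,-0.005],
    [7,-1,95,0,0,-0.005],
    [7,-1,125,0,0,-0.005],
    [7,-1,140,0,0,-0.005],
    [7,-1,140,0,0,-0.005],
    [7,-1,140,0,0,-0.005],
  ],
)

```text
t: 2.9
eef_pos: [0.4649, 0.3271, 0.0617]
orientation: [0.001, 0.468, 0.884, 0.001]
wrist_force: [0.3, 0.3, -0.3]
finger_gap: 0.085
gripper_force: 0.0
```

Emit:
apply_moves(
  targets=[
    [0,0,0,0,0,0],
    [0,0,0,0,0,0],
    [0,0,0,0,0,0],
    [0,0,0,0,0,0],
    [0,0,0,0,0,0],
    [0,0,0,0,0,0],
    [0,0,0,0,0,0],
    [0,0,0,0,0,0],
  ],
  gripper=0,
  squeeze=45,
)

```text
t: 3.9
eef_pos: [0.4649, 0.3277, 0.0611]
orientation: [0.001, 0.467, 0.884, 0.001]
wrist_force: [2.0, 0.9, 5.6]
finger_gap: 0.0253
gripper_force: 48.4
```

Emit:
apply_moves(
  targets=[
    [0,0,-20,0,0,0],
    [0,0,-60,0,0,0],
    [0,0,-95,0,0,0],
    [0,0,-95,0,0,0],
  ],
)

```text
t: 4.4
eef_pos: [0.4649, 0.3276, 0.1575]
orientation: [0.001, 0.467, 0.884, 0.002]
wrist_force: [-0.3, 0.0, -2.2]
finger_gap: 0.0252
gripper_force: 47.5
```

Run:
```python
from h import *
s=ctrl.get_state(); print(s['eef_pos'],s['t'],s['wrist_force'],s['finger_gap'],rel((.4935,-.0555,.15),106))
```

```text
[0.46487215 0.327637   0.15745181] 4.4 [-0.29222527  0.02824737 -2.24102825] 0.025216503739075198 (array([-332.7, -192.1,    6.9]), array([ 0.0029,  0.0028, -1.2519]))
```

Emit:
apply_moves(
  targets=[
    [-45,-26,2,0,0,-0.17],
    [-90,-52,2,0,0,-0.35],
    [-138,-80,2,0,0,-0.52],
    [-186,-107,2,0,0,-0.7],
    [-234,-135,2,0,0,-0.88],
    [-282,-163,4,0.003,0.003,-1.06],
    [-318,-184,6,0.003,0.003,-1.2],
    [-333,-192,7,0.003,0.003,-1.252],
  ],
)

```text
t: 5.4
eef_pos: [0.4921, -0.0584, 0.1467]
orientation: [-0.003, -0.14, 0.99, -0.0]
wrist_force: [0.9, -0.1, -1.0]
finger_gap: 0.0256
gripper_force: 47.5
```

Emit:
apply_moves(
  targets=[
    [0,0,0,0,0,0],
    [0,0,15,0,0,0],
    [0,0,15,0,0,0],
    [0,0,15,0,0,0],
  ],
)

```text
t: 5.9
eef_pos: [0.4926, -0.0554, 0.133]
orientation: [-0.002, -0.14, 0.99, -0.0]
wrist_force: [0.3, 0.5, -1.4]
finger_gap: 0.0251
gripper_force: 47.4
```

Run:
```python
from h import *
import pickle
s=ctrl.get_state(); print(s['eef_pos'],s['orientation'],s['t'],s['wrist_force'])
w=cams.grab_frame('wrist'); d=cams.grab_frame('side'); pickle.dump((w,d),open('wd.pkl','wb'))
a=cv2.resize(d['frame'][150:240,215:335],(560,420),interpolation=cv2.INTER_CUBIC)
cv2.imwrite('pics/wd.png',cv2.resize(np.hstack([w['frame'],a])[:,:,::-1],(800,300)) if 0 else np.hstack([cv2.resize(w['frame'],(400,300)),cv2.resize(a,(400,300))])[:,:,::-1])
```

```text
[ 0.49262045 -0.0553658   0.1329957 ] [-2.20629773e-03 -1.39603869e-01  9.90204881e-01 -4.30582086e-04] 5.9 [ 0.3192249   0.54951196 -1.44866484]
```

View pics/wd.png

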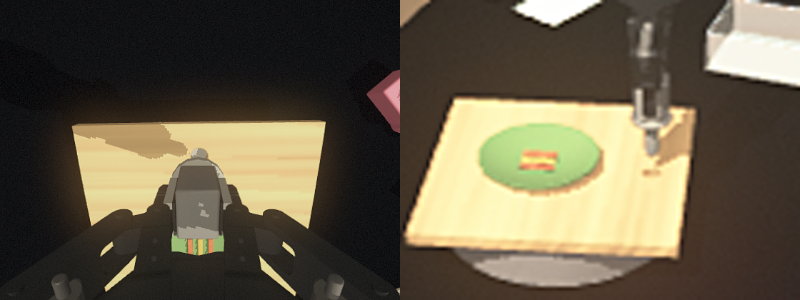

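The wrist view (left) shows the pin held upright, its nose tip at about (280,210) in full-frame pixels and the hole hidden behind it. The side view (right) shows the tip at crop (653,155), just above the hole at crop (651,172).

Run:
```python
from h import *
import pickle
w,d=pickle.load(open('wd.pkl','rb'))
zt=.133-.053
print('side hole',plane(d,290.3,201.6,.062),'side tip',plane(d,290.9,197,zt))
F=w['frame']; cv2.imwrite('pics/w2.png',np.hstack([cv2.resize(F[190:270,230:330,::-1],(500,400),interpolation=2), cv2.resize(d['frame'][180:212,275:305,::-1],(300,400),interpolation=2)]))
for z in [zt,zt+.0075]: print('w tip',plane(w,280,212,z))
print('hole would be at',proj(w,np.array([.4937,-.0555,.062])),'tip ideal',proj(w,np.array([.4926,-.0554,zt])))
```

```text
side hole [ 0.49119168 -0.05535362  0.062     ] side tip [ 0.48944189 -0.05636926  0.08      ]
w tip [ 0.47960763 -0.05671263  0.08      ]
w tip [ 0.47732084 -0.05747297  0.0875    ]
hole would be at (np.float64(276.0218894292946), np.float64(222.22118938653742)) tip ideal (np.float64(276.57562487067224), np.float64(229.5673941732345))
```

View pics/w2.png

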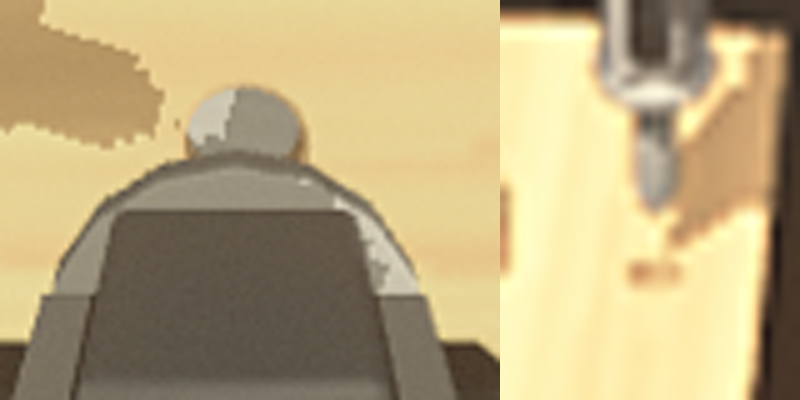

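The round feature in the wrist crop, (244,122), is the hole itself. The tip is hidden behind the flange. In the side crop the tip at (655,212) and the hole at (655,272) agree within a few mm, inside the nose's capture range, so I'll descend gently.

Emit:
apply_moves(
  targets=[
    [0,0,8,0,0,0],
    [0,0,13,0,0,0],
    [0,0,15,0,0,0],
    [0,0,17,0,0,0],
    [0,0,18,0,0,0],
    [0,0,19,0,0,0],
    [0,0,20,0,0,0],
    [0,0,20,0,0,0],
  ],
)

```text
t: 7.0
eef_pos: [0.4927, -0.0562, 0.1133]
orientation: [-0.002, -0.139, 0.99, -0.001]
wrist_force: [-1.0, 0.0, -1.3]
finger_gap: 0.0252
gripper_force: 47.4
```

Emit:
apply_moves(
  targets=[
    [0,0,1,0,0,0],
    [0,0,2,0,0,0],
    [0,0,3,0,0,0],
    [0,0,4,0,0,0],
    [0,0,5,0,0,0],
    [0,0,5,0,0,0],
  ],
)

```text
t: 7.75
eef_pos: [0.4927, -0.0561, 0.1082]
orientation: [-0.002, -0.139, 0.99, -0.0]
wrist_force: [0.2, 0.6, -1.7]
finger_gap: 0.0255
gripper_force: 47.4
```

Emit:
apply_moves(
  targets=[
    [0,0,1,0,0,0],
    [0,0,2,0,0,0],
    [0,0,3,0,0,0],
    [0,0,4,0,0,0],
    [0,0,5,0,0,0],
    [0,0,5,0,0,0],
  ],
)

```text
t: 8.5
eef_pos: [0.4927, -0.0562, 0.1032]
orientation: [-0.002, -0.139, 0.99, -0.001]
wrist_force: [-0.0, -0.0, -2.1]
finger_gap: 0.0255
gripper_force: 47.3
```

Emit:
apply_moves(
  targets=[
    [0,0,1,0,0,0],
    [0,0,1.5,0,0,0],
    [0,0,2,0,0,0],
    [0,0,2.5,0,0,0],
    [0,0,3,0,0,0],
    [0,0,3,0,0,0],
  ],
)

```text
t: 9.25
eef_pos: [0.4928, -0.0562, 0.1008]
orientation: [-0.002, -0.139, 0.99, -0.001]
wrist_force: [-1.9, 1.2, 5.6]
finger_gap: 0.0254
gripper_force: 48.4
```

Emit:
apply_moves(
  targets=[
    [0,0.95,-0.2,0,0,0.01],
    [0,1.9,-0.2,0,0,0.02],
    [0,2.85,-0.2,0,0,0.03],
    [0,3.8,-0.2,0,0,0.04],
    [-0.1,4.75,-0.2,0,0,0.05],
    [-0.1,4.75,-0.2,0,0,0.05],
  ],
)

```text
t: 10.0
eef_pos: [0.4918, -0.0518, 0.1008]
orientation: [-0.002, -0.114, 0.993, -0.001]
wrist_force: [0.8, -3.5, 5.8]
finger_gap: 0.0255
gripper_force: 48.3
```

Emit:
apply_moves(
  targets=[
    [0,0.95,0,0,0,0.01],
    [0,1.9,0,0,0,0.02],
    [0,2.85,0,0,0,0.03],
    [0,3.8,0,0,0,0.04],
    [-0.1,4.75,0,0,0,0.05],
    [-0.1,4.75,0,0,0,0.05],
  ],
)

```text
t: 10.75
eef_pos: [0.4907, -0.0472, 0.1008]
orientation: [-0.002, -0.089, 0.996, -0.001]
wrist_force: [0.4, -4.5, 6.0]
finger_gap: 0.0254
gripper_force: 48.3
```

Emit:
apply_moves(
  targets=[
    [0,0.95,0,0,0,0.01],
    [0,1.9,0,0,0,0.02],
    [0,2.85,0,0,0,0.03],
    [0,3.8,0,0,0,0.04],
    [-0.1,4.75,0,0,0,0.05],
    [-0.1,4.75,0,0,0,0.05],
  ],
)

```text
t: 11.5
eef_pos: [0.4899, -0.0426, 0.1008]
orientation: [-0.002, -0.064, 0.998, -0.001]
wrist_force: [-0.2, -4.1, 6.3]
finger_gap: 0.0258
gripper_force: 48.3
```

Emit:
apply_moves(
  targets=[
    [0,0.95,0,0,0,0.01],
    [0,1.9,0,0,0,0.02],
    [0,2.85,0,0,0,0.03],
    [0,3.8,0,0,0,0.04],
    [-0.1,4.75,0,0,0,0.05],
    [-0.1,4.75,0,0,0,0.05],
  ],
)

```text
t: 12.25
eef_pos: [0.4891, -0.0374, 0.1004]
orientation: [-0.002, -0.04, 0.999, -0.001]
wrist_force: [0.1, -3.4, 3.1]
finger_gap: 0.0251
gripper_force: 47.9
```

Emit:
apply_moves(
  targets=[
    [0,0.95,0,0,0,0.01],
    [0,1.9,0,0,0,0.02],
    [0,1.9,0,0,0,0.02],
  ],
)

```text
t: 12.62
eef_pos: [0.4886, -0.0352, 0.1]
orientation: [-0.002, -0.03, 1.0, -0.0]
wrist_force: [-0.4, -0.4, -2.2]
finger_gap: 0.0253
gripper_force: 47.4
```

Emit:
apply_moves(
  targets=[
    [0,0.95,0,0,0,0.01],
    [0,1.9,0,0,0,0.02],
    [0,2.85,0,0,0,0.03],
    [0,3.3,0,0,0,0.035],
    [0,3.3,0.7,0,0,0.035],
    [0,3.3,1.5,0,0,0.035],
    [0,3.3,1.5,0,0,0.035],
  ],
)

```text
t: 13.5
eef_pos: [0.489, -0.0324, 0.099]
orientation: [-0.002, -0.012, 1.0, -0.001]
wrist_force: [0.5, 0.5, -0.9]
finger_gap: 0.0254
gripper_force: 47.4
```

Emit:
apply_moves(
  targets=[
    [0,0,0.5,0,0,0],
    [0,0,1,0,0,0],
    [0,0,1.5,0,0,0],
    [0,0,1.5,0,0,0],
  ],
)

```text
t: 14.0
eef_pos: [0.4889, -0.0324, 0.0974]
orientation: [-0.002, -0.012, 1.0, -0.001]
wrist_force: [-0.4, -1.1, -1.4]
finger_gap: 0.0256
gripper_force: 47.4
```

Emit:
apply_moves(
  targets=[
    [0,0,0.5,0,0,0],
    [0,0,1,0,0,0],
    [0,0,1.5,0,0,0],
    [0,0,2,0,0,0],
    [0,0,2,0,0,0],
  ],
)

```text
t: 14.62
eef_pos: [0.4889, -0.0324, 0.0954]
orientation: [-0.002, -0.012, 1.0, -0.001]
wrist_force: [-1.3, -1.0, -0.7]
finger_gap: 0.0257
gripper_force: 47.4
```

Emit:
apply_moves(
  targets=[
    [0,0,0.5,0,0,0],
    [0,0,1,0,0,0],
    [0,0,1.5,0,0,0],
    [0,0,1.5,0,0,0],
  ],
)

```text
t: 15.12
eef_pos: [0.4888, -0.0322, 0.094]
orientation: [-0.002, -0.012, 1.0, -0.001]
wrist_force: [-0.6, 0.9, 0.1]
finger_gap: 0.0254
gripper_force: 47.6
```

Emit:
apply_moves(
  targets=[
    [0,0,0.5,0,0,0],
    [0,0,1,0,0,0],
    [0,0,1.5,0,0,0],
    [0,0,1.5,0,0,0],
  ],
)

```text
t: 15.62
eef_pos: [0.4886, -0.032, 0.0923]
orientation: [-0.002, -0.012, 1.0, -0.0]
wrist_force: [-2.0, 5.0, 0.6]
finger_gap: 0.0257
gripper_force: 47.7
```

Emit:
apply_moves(
  targets=[
    [0.1,0.5,0,0,0,0],
    [0.1,0.5,0.5,0,0,0],
    [0.1,0.5,1,0,0,0],
    [0.1,0.5,1,0,0,0],
  ],
)

```text
t: 16.12
eef_pos: [0.4886, -0.0318, 0.0913]
orientation: [-0.002, -0.012, 1.0, -0.001]
wrist_force: [-1.5, 4.9, 0.5]
finger_gap: 0.0253
gripper_force: 47.5
```

Emit:
apply_moves(
  targets=[
    [0.2,0.7,0,0,0,0],
    [0.2,0.7,0.5,0,0,0],
    [0.2,0.7,1,0,0,0],
    [0.2,0.7,1,0,0,0],
  ],
)

```text
t: 16.62
eef_pos: [0.4886, -0.0314, 0.0904]
orientation: [-0.002, -0.012, 1.0, -0.001]
wrist_force: [-1.3, 0.3, -1.0]
finger_gap: 0.0251
gripper_force: 47.5
```

Emit:
apply_moves(
  targets=[
    [0.1,0.1,1,0,0,0],
    [0.1,0.1,2,0,0,0],
    [0.1,0.1,3,0,0,0],
    [0.1,0.1,4,0,0,0],
    [0.1,0.1,4,0,0,0],
  ],
)

```text
t: 17.25
eef_pos: [0.4884, -0.0312, 0.0863]
orientation: [-0.002, -0.012, 1.0, -0.001]
wrist_force: [-0.5, 0.4, -2.3]
finger_gap: 0.0258
gripper_force: 47.4
```

Emit:
apply_moves(
  targets=[
    [0,0,1,0,0,0],
    [0,0,2,0,0,0],
    [0,0,3,0,0,0],
    [0,0,4,0,0,0],
    [0,0,5,0,0,0],
    [0,0,6,0,0,0],
    [0,0,6,0,0,0],
  ],
)

```text
t: 18.12
eef_pos: [0.4884, -0.0311, 0.0803]
orientation: [-0.002, -0.012, 1.0, -0.001]
wrist_force: [0.1, -0.5, -2.3]
finger_gap: 0.0254
gripper_force: 47.5
```

Emit:
apply_moves(
  targets=[
    [0,0,1,0,0,0],
    [0,0,2,0,0,0],
    [0,0,3,0,0,0],
    [0,0,4,0,0,0],
    [0,0,5,0,0,0],
    [0,0,6,0,0,0],
    [0,0,6,0,0,0],
  ],
)

```text
t: 19.0
eef_pos: [0.4884, -0.0311, 0.0744]
orientation: [-0.002, -0.012, 1.0, -0.001]
wrist_force: [1.0, -0.6, -1.9]
finger_gap: 0.0252
gripper_force: 47.5
```

Emit:
apply_moves(
  targets=[
    [0,0,0.5,0,0,0],
    [0,0,1,0,0,0],
    [0,0,1.5,0,0,0],
    [0,0,1.5,0,0,0],
  ],
)

```text
t: 19.5
eef_pos: [0.4884, -0.0311, 0.073]
orientation: [-0.002, -0.012, 1.0, -0.001]
wrist_force: [-1.2, -0.3, -0.0]
finger_gap: 0.0254
gripper_force: 47.7
```

Emit:
apply_moves(
  targets=[
    [0,0,0.5,0,0,0],
    [0,0,0.9,0,0,0],
    [0,0,0.9,0,0,0],
    [0,0,0.9,0,0,0],
  ],
)

```text
t: 20.0
eef_pos: [0.4884, -0.0311, 0.073]
orientation: [-0.001, -0.012, 1.0, -0.001]
wrist_force: [-4.9, 0.3, 10.8]
finger_gap: 0.0252
gripper_force: 49.2
```

Emit:
apply_moves(
  targets=[
    [0,0,-0.5,0,0,0],
    [0,0,-0.5,0,0,0],
    [0,0,-0.5,0,0,0],
    [0,0,-0.5,0,0,0],
    [0,0,-0.5,0,0,0],
    [0,0,-0.5,0,0,0],
  ],
  gripper=0.7,
)

```text
t: 20.75
eef_pos: [0.4884, -0.0311, 0.0725]
orientation: [-0.002, -0.012, 1.0, -0.001]
wrist_force: [0.1, 0.3, 0.7]
finger_gap: 0.0598
gripper_force: 0.0
```

Emit:
apply_moves(
  targets=[
    [0,0,-5,0,0,0],
    [0,0,-20,0,0,0],
    [0,0,-50,0,0,0],
    [0,0,-100,0,0,0],
    [60,0,-130,0,0,0],
    [80,0,-130,0,0,0],
    [80,0,-130,0,0,0],
    [80,0,-130,0,0,0],
  ],
)

```text
t: 21.75
eef_pos: [0.4096, -0.033, 0.203]
orientation: [-0.001, -0.012, 1.0, -0.001]
wrist_force: [0.3, -0.4, -1.0]
finger_gap: 0.0597
gripper_force: 0.0
```

Run:
```python
from h import *
s=ctrl.get_state(); print(s['eef_pos'],s['t'])
d=cams.grab_frame('side')['frame'][150:240,215:335]; w=cams.grab_frame('wrist')['frame']
cv2.imwrite('pics/end.png',np.hstack([cv2.resize(w,(400,300)),cv2.resize(d,(400,300),interpolation=2)])[:,:,::-1])
```

```text
[ 0.40955117 -0.03299049  0.20295585] 21.75
```

View pics/end.png

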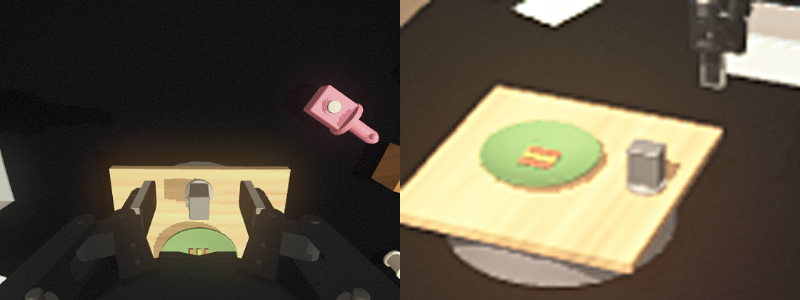

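The side view shows the pin at crop (646,165), its flange flat on the turned platform. The gripper is clear at (710,70).

```bash
python3 -c "
from plant import ticket
print(ticket.hand_in())"
```

```text
the job is handed in; nothing more can be done
None
```

I handed the job in at about 22 s: the pin went through the platform and the index plate (hole found about 0.26 rad clockwise) and sits with its flange flat on the platform. The button was held in until the pin was home, the highest contact reading was about 12 N, and the gripper is clear; I did not separately confirm that the button sprang out or the balls locked, and the hand-in returned no verdict.

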